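Drift the trivet's tongue into line and bolt it to its bracket

ROBOT

A 6-joint arm with a two-finger parallel gripper is mounted at the origin on a cart in front of the work surface, level with it; the furniture and walls round the work are solid. World frame = base frame: x ahead of the robot, y to its left, z up, the work surface at z = 0. Lengths are in m, angles in rad, forces in N, time in s.
With the tool pointing down it reaches from about 0.35 to 0.85 m from the base axis. Payload 8.1 kg.
Tool frame: the origin (TCP) lies at the very end of the fingers, on their centre line; the grasp point (between the pads) lies 19 mm behind it; z points along the fingers, y is the line along which they close (so a half turn about z gives the same grasp; the last joint's range is limited). The gripper opens to 93 mm and grips with 3 to 60 N. Pads are 15 mm wide; open, the fingers measure 128 mm over their backs; the gripper's body (75 mm by 188 mm) begins 65 mm behind the grasp point.
Start: joints at [-1.387, 0.13, 1.488, -0, 1.523, -0.085], TCP at [0.159, -0.578, 0.219] pointing down, gripper open.
Joint ranges: [-2.96, 2.96], [-0.89, 2.26], [0.02, 2.5], [-1.34, 4.48], [0, 2.73], [-2.66, 2.66]. Speed limits (rad/s): [2.39, 2.39, 2.79, 3.14, 3.14, 3.14].

INTERFACE

Orientations are given as a rotation vector (axis times angle).
In Python, from plant import monitor, eyes, ticket gives the robot as it stands.
- The arm moves only by the tool arm_command, never from a script. Its argument "deltas" is a list that holds one entry, the list of rows, each a list of 6 numbers: the shift along the world's x, y, z in cm, then the turn, a rotation vector about the world's x, y, z in degrees. In form: [[[tx, ty, tz, rx, ry, rz], ...]]. A call has 1 to 12 rows; each row shifts and turns the commanded pose from where the row before left it; what a row does not reach is not made up. A row lasts 1/12 s, in which the tool goes at most 41.7 mm and 7.16 degrees, less where a joint would pass 70% of its speed; a pose out of reach is approached as far as the arm can. A call is refused whole if a number of a shift passes 4.17 or a number of a turn 7.16, either way. A call with a gripper value outside its range is refused whole. "gripper" is the opening, from -1 (shut) to 1 (fully open), set as the call begins (left out, the last holds). The fingers move at their own pace and stop on an object; "squeeze" is the grip in N (left out, the last holds). Time passes only in rows, so rows that do not move let the fingers close. It gives the time, the measured TCP pose, the force, the opening and the grip force at its end, in the units of the state.
- monitor.read_state(): the state, without advancing time (a new reading comes with each control period).
- eyes.read_camera(name): name is "side" or "top"; returns the picture (400x640x3 uint8, blue, green, red); there is no depth.
- eyes.camera_model(name): a dict with "fx", "fy", "cx", "cy" (pixels), "rvec" (rotation vector, rad) and "tvec" (3), from world to camera coordinates, as OpenCV has them. Camera axes: x right, y down, z forward; pixel columns grow to the right and rows downward; lengths in m; the calibration is good to about 2 mm. A picture is of the moment at which its call begins. camera_model takes no time and is no camera call.
- ticket.close_job(): hands the job in; it is judged then, once.
The state is a dict: "t": time; "q": joint angles; "dq": joint speeds; "joint_torque": joint torques, N m; "tool_pos": TCP position; "orientation": TCP orientation; "force": force on the tool from outside, world axes, zero at the start; "wrist_torque": the same for the moment, N m; "opening": finger opening in m; "gripper_force": force on a finger pad.
Only numpy, scipy, OpenCV 4.12 (cv2) and the standard library are available. Lean on these libraries where they do the work, as an engineer would, in place of code of your own. Each camera call takes 0.05 s, during which the arm holds its last target. There are 200 camera calls.

TASK

The trivet's tongue sits a little too far out of its bracket, so the two bolt holes do not line up: work the tapered drift down through both holes until its collar rests on the bracket and the holes are in line. Then draw the drift out, put it back upright in either hole of the wooden stand, and push the bolt down through both holes until its collar sits flat on the bracket, and let go. Feel your way gently, never pressing the drift or the bolt with more than 35 N, move the trivet only with the drift and keep the hand off bracket and trivet, and leave the other things on the worktop where they are.

Things in the scene. Friction and masses are not known exactly. Their poses are not given: they have to be found in the camera images.
- bracket: Fixed steel bracket, base 100 x 100 x 5 mm, origin at its underside's centre, z up. On it a U saddle clamped anywhere within 9 mm either way along y (not measured); its top plate 64 (x) x 68 (y) x 8 mm, upper face at z = 66 mm, has a round 17.5 mm hole at its middle (x = 0). 3 mm under the plate lies the 8 mm tongue, hole 17.5 mm, 6.5 to 9 mm too far to +x (not measured). Both: 1 mm chamfers.
- ring (a point): Fixed mark 130 mm along +x from the bracket's axis, 55 mm up, where the trivet's centre belongs (the real one starts 6.5 to 9 mm farther out, at the saddle's y). Trivet: 90 mm steel wire ring on three legs, one piece with the tongue; slides along the bracket's x only, drags stiffly (about 7 N), stays where it is left. Under the tongue the saddle is empty.
- drift: Loose steel drift pin, 150 g, the taller of two pins in the stand. Origin on its axis at the collar's underside, z up to the handle. Collar 26 mm wide, z 0 to 5 mm; square handle 20 x 20 mm, faces square to x and y, to z = 52 mm. Below: straight round 16 mm shank to z = -20, then a taper to a blunt 5 mm tip at z = -60 mm (6 mm above the worktop when home in the bracket).
- drift_tip (a point): Centre of the drift's 5 mm blunt tip, 60 mm below its origin.
- bolt: Loose steel bolt, 100 g, the shorter pin in the stand. Origin on its axis at the collar's underside, z up to the head. Collar 26 mm wide, 4 mm thick; above it a square head 20 x 20 mm, faces square to x and y, to z = 32 mm. Below the collar a round 14 mm shank, 36 mm long, with a 1.5 mm chamfer at its end.
- stand: Wooden block 56 (x) x 140 (y) x 70 mm high, fixed; origin at the centre of its underside. Two round through holes, 21 mm wide, at y = +40 mm and y = -40 mm; the pins hang in them by their collars. Which pin is in which hole varies.
- stand_hole0 (a point): Mouth of the stand's hole at y = +40 mm, on its top face (70 mm above the worktop).
- stand_hole1 (a point): Mouth of the stand's hole at y = -40 mm, on its top face (70 mm above the worktop).
- salt_shaker: Bystander: salt shaker, 44 mm wide, 90 mm tall, origin under its centre.
- spice_jar: Bystander: spice jar with a dark cap, 44 mm wide, 105 mm tall, origin under its centre.
- tin: Bystander: food tin, 57 mm wide, 72 mm tall, origin under its centre.
- cup: Bystander: green espresso cup, 65 x 94 x 52 mm, origin under its centre.
- match_box: Bystander: match box 36 x 53 x 15 mm, origin under its centre.

How it is judged:
By the outcome, as a careful person would: the job done as asked, in the order asked, and still so for the second after the job is handed in, with the robot touching nothing.
It also fails if it takes over 72 s, if anything falls off the work surface, if the arm or the gripper's body presses on something with over 40 N, if the wrist force passes 120 N, or if a joint passes its speed limit or range.

## Working session

There is one attempt and no reset: what is moved stays moved. The work goes in short steps, Python scripts to look and compute and a tool call to move; the robot and the scene stay as the last step left them, time stands still between calls to the robot, and variables do not carry over. Pictures are saved under pics/ and viewed, at most 10 in all, crops included, and the job is handed in when it is done.

Besides the shell and the picture viewer there is one more tool, called after "Request:" as name(argument=value, ...) on one line, values as JSON. arm_command: Moves the arm, as the interface text tells. Its arguments: {"type":"object","properties":{"deltas":{"type":"array"},"gripper":{"type":"number"},"squeeze":{"type":"number"}},"required":["deltas"]}

```bash
ls; mkdir -p pics; python3 - <<'E'
from plant import monitor, eyes
import cv2,json
print(monitor.read_state())
for n in("side","top"):
    print(n,eyes.camera_model(n)); cv2.imwrite(f"pics/{n}0.png",eyes.read_camera(n))
E
```

```text
pics
{'t': 0.0, 'q': array([-1.38742013e+00,  1.31157986e-01,  1.48930479e+00, -3.16360646e-05,
        1.52300659e+00, -8.53813545e-02]), 'dq': array([0.00071416, 0.00126836, 0.00051268, 0.00109742, 0.00160384,
       0.00056319]), 'joint_torque': array([-5.28540004e-04, -5.59847331e+01, -4.91750908e+01,  7.68283848e-02,
        3.55723849e-02, -1.54303934e-04]), 'tool_pos': array([ 0.15923352, -0.57787535,  0.21757536]), 'orientation': array([-3.11141405e+00, -4.20645441e-01,  1.93843102e-04]), 'force': array([-0.66440662, -0.14680708, -0.97376217]), 'wrist_torque': array([-0.00962167,  0.04201202, -0.01447795]), 'gripper_force': 0.0, 'opening': 0.0929206344993073}
side {'fx': 407.5626234813602, 'fy': 407.5626234813602, 'cx': 321.8812046085458, 'cy': 197.6311806644264, 'rvec': array([ 0.79816674, -2.49371087,  1.20982728]), 'tvec': array([0.30863094, 0.42191166, 0.49826717])}
top {'fx': 376.031706357496, 'fy': 376.031706357496, 'cx': 314.2684574362736, 'cy': 198.735189914425, 'rvec': array([ 2.20303665, -2.16744079,  0.08503206]), 'tvec': array([-0.2962829 ,  0.58460631,  1.07141814])}
```

View pics/side0.png

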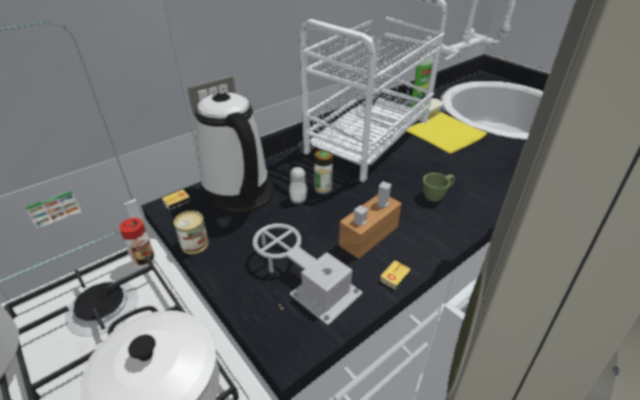

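View pics/top0.png

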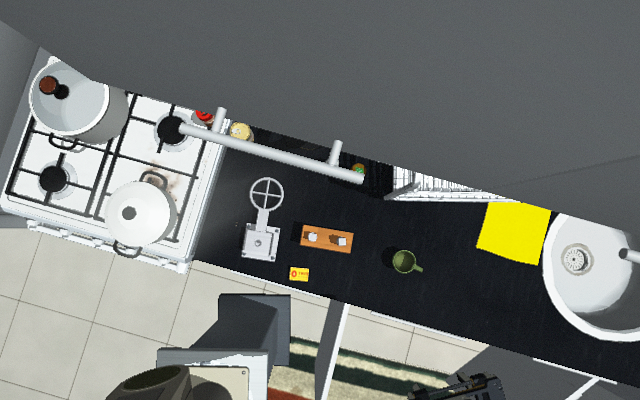

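Side view: bracket around (325,285), ring at (277,240), stand around (370,225) with pins at (361,214) and (385,192). Top view: bracket at (261,242), ring (267,195), stand (326,238), pins at (312,237) and (342,241). I'll enlarge these areas.

```bash
cat > h.py <<'E'
import numpy as np, cv2
from plant import monitor, eyes
M={n:eyes.camera_model(n) for n in("side","top")}
def K(m): return np.array([[m['fx'],0,m['cx']],[0,m['fy'],m['cy']],[0,0,1]])
def RT(n): m=M[n]; return cv2.Rodrigues(m['rvec'])[0], m['tvec']
def proj(n,p):
    m=M[n]; return cv2.projectPoints(np.array(p,float).reshape(-1,1,3),m['rvec'],m['tvec'],K(m),None)[0].reshape(-1,2)
def ray(n,uv):
    R,t=RT(n); d=R.T@np.linalg.inv(K(M[n]))@np.array([uv[0],uv[1],1.]); return -R.T@t, d
def plane(n,uv,z):
    c,d=ray(n,uv); return c+d*(z-c[2])/d[2]
def tri(us,ut):
    P=[K(M[n])@np.c_[RT(n)] for n in("side","top")]
    X=cv2.triangulatePoints(P[0],P[1],np.array(us,float).reshape(2,1),np.array(ut,float).reshape(2,1)); X=(X[:3]/X[3]).ravel()
    e=[np.linalg.norm(proj(n,X)[0]-u) for n,u in(("side",us),("top",ut))]
    return X,e
def crop(n,img,x0,y0,x1,y1,s,fn):
    c=cv2.resize(img[y0:y1,x0:x1],None,fx=s,fy=s,interpolation=cv2.INTER_CUBIC)
    for x in range(x0-x0%10+10,x1,10): cv2.line(c,((x-x0)*s,0),((x-x0)*s,6 if x%50 else 14),(0,0,255),1)
    for y in range(y0-y0%10+10,y1,10): cv2.line(c,(0,(y-y0)*s),(6 if y%50 else 14,(y-y0)*s),(0,0,255),1)
    cv2.imwrite(fn,c)
E
python3 - <<'E'
from h import *
t=cv2.imread("pics/top0.png");s=cv2.imread("pics/side0.png")
crop("top",t,230,170,362,290,6,"pics/topc.png"); crop("side",s,240,170,420,320,4,"pics/sidec.png")
for n in M:
    R,tt=RT(n); print(n,"cam",-R.T@tt)
print(proj("top",[[.4,-.4,0],[.6,-.4,0],[.4,-.2,0]]))
hsv=cv2.cvtColor(t,cv2.COLOR_BGR2HSV)
m=cv2.inRange(hsv,(5,100,80),(20,255,255)); m[:, :295]=0;m[:,360:]=0;m[:220]=0;m[260:]=0
m=cv2.morphologyEx(m,cv2.MORPH_CLOSE,np.ones((15,15)))
c=max(cv2.findContours(m,0,2)[0],key=cv2.contourArea); r=cv2.minAreaRect(c); print(r)
b=cv2.boxPoints(r); print([plane("top",p,.07).round(4) for p in b], plane("top",r[0],.07))
E
```

```text
side cam [0.18214315 0.28620452 0.63752923]
top cam [ 0.50824479 -0.28346437  1.11302296]
[[351.83319552 264.34343312]
 [352.42054538 196.34396379]
 [283.59767967 263.25944448]]
((326.21624755859375, 238.7027130126953), (51.29248809814453, 21.371868133544922), 9.462321281433105)
[array([ 0.4572, -0.247 ,  0.07  ]), array([ 0.5153, -0.2556,  0.07  ]), array([ 0.4943, -0.3959,  0.07  ]), array([ 0.4364, -0.3867,  0.07  ])] [ 0.47575027 -0.32133535  0.07      ]
```

View pics/topc.png

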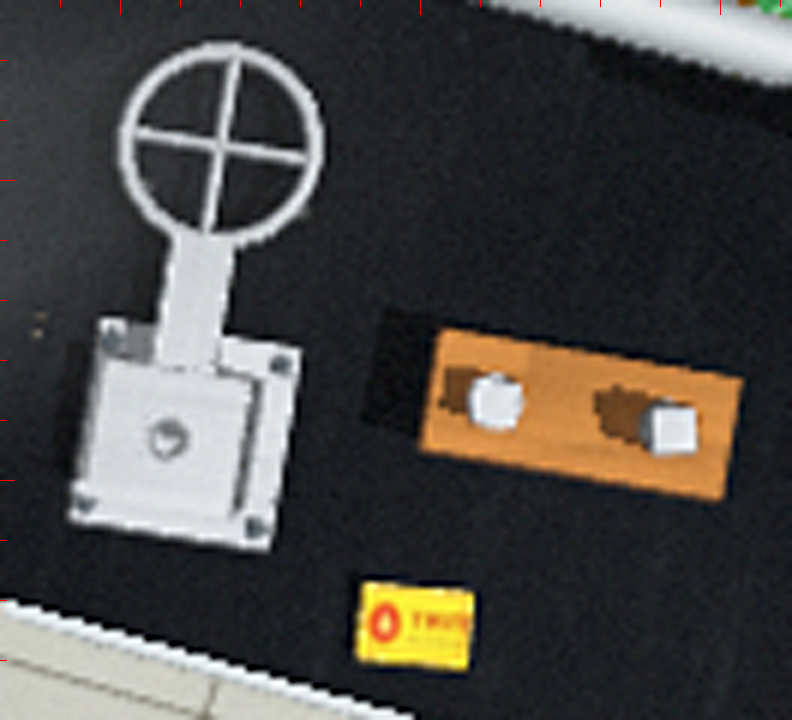

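View pics/sidec.png

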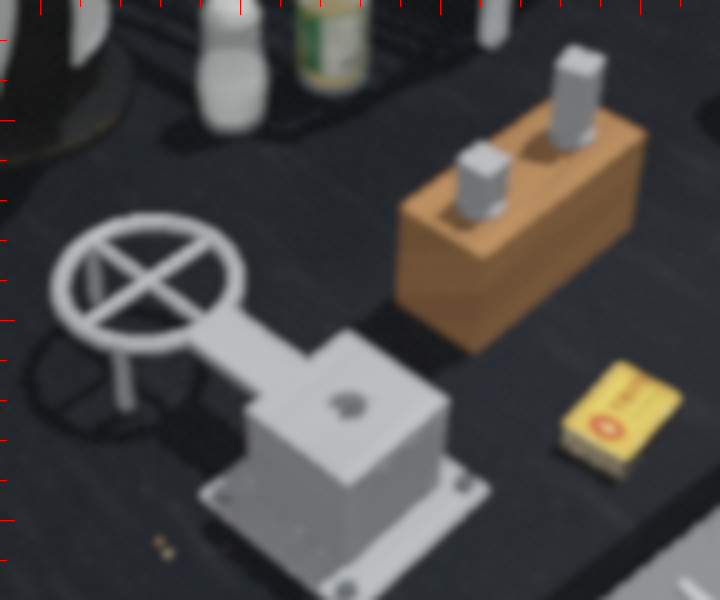

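The top crop shows the plate hole at about (258.1,243.1) px, the ring centre at (266.7,194.2), the bolt top at (312.8,237) and the drift top at (342,241.3). The side crop shows the plate hole at (327,271.2), the bolt top at (361,209.5) and the drift top at (385.2,185.5). The taller pin is the drift, at the stand's -y end.

```bash
python3 - <<'E'
from h import *
t=cv2.imread("pics/top0.png");s=cv2.imread("pics/side0.png")
def quad(img,x0,y0,x1,y1,th):
    g=cv2.resize(cv2.cvtColor(img[y0:y1,x0:x1],cv2.COLOR_BGR2GRAY),None,fx=8,fy=8,interpolation=cv2.INTER_CUBIC)
    c=max(cv2.findContours((g>th).astype(np.uint8),0,2)[0],key=cv2.contourArea)
    m=cv2.moments(c); f=lambda p:np.array(p)/8-7/16+[x0,y0]
    r=cv2.minAreaRect(c); return f([m['m10']/m['m00'],m['m01']/m['m00']]),f(r[0]),np.array(r[1])/8,r[2]
for nm,tb,sb in(("drift",(333,232,351,252),(375,178,395,194)),("bolt",(304,228,322,246),(351,202,371,217))):
    for th in(200,215): print(nm,'top',th,quad(t,*tb,th))
    for th in (165,180,195): print(nm,'side',th,quad(s,*sb,th))
print("drift",tri((385.2,185.5),(342,241.3)));print("bolt",tri((361,209.5),(312.8,237)))
H=tri((327,271.2),(258.1,243.1));print("hole",H, plane("top",(258.1,243.1),.066),plane("side",(327,271.2),.066))
f=lambda x,y,z:plane("top",(x/6+230,y/6+170),z)
R=f(220,145,.055);print("ring",R)
b=[f(*p,.005) for p in((100,318),(300,350),(268,550),(68,520))];c=np.mean(b,0);print("base",c,[np.degrees(np.arctan2(*(d)[1::-1])) for d in(b[0]-b[3],b[1]-b[2],b[0]-b[1],b[3]-b[2])])
print("kettle",plane("side",(238,200),0),plane("side",(345,165),0), plane("side",(238,188),0))
# stand top from both views: side corners
g=lambda x,y:plane("side",(x/4+240,y/4+170),.07)
print("stand side",[g(*p) for p in((400,205),(482,256),(647,133))], "top hole1", f(672,428,.122),f(497,402,.102))
print(np.linalg.norm(g(400,205)-g(482,256)),np.linalg.norm(g(647,133)-g(482,256)))
print(tri((482/4+240,256/4+170),(420/6+230,450/6+170)),tri((647/4+240,133/4+170),(723/6+230,500/6+170)))
E
```

```text
drift top 200 (array([342.01555262, 241.27352773]), array([342.00675583, 241.27014446]), array([6.71665096, 6.63855076]), 88.56790161132812)
drift top 215 (array([342.01443559, 241.23877612]), array([342.00560856, 241.24114895]), array([6.27737236, 6.37618303]), 88.66777801513672)
drift side 165 (array([384.76665296, 185.07932918]), array([384.77338505, 185.1206851 ]), array([8.38854027, 4.81957626]), 19.29004669189453)
drift side 180 (array([384.8490609 , 185.03543946]), array([384.89501762, 185.0609436 ]), array([6.91252327, 3.2437408 ]), 17.35402488708496)Traceback (most recent call last):
  File "<stdin>", line 10, in <module>
  File "<stdin>", line 5, in quad
ValueError: max() iterable argument is empty
```

```bash
python3 - <<'E'
from h import *
t=cv2.imread("pics/top0.png");s=cv2.imread("pics/side0.png")
def quad(img,x0,y0,x1,y1,th):
    g=cv2.resize(cv2.cvtColor(img[y0:y1,x0:x1],cv2.COLOR_BGR2GRAY),None,fx=8,fy=8,interpolation=cv2.INTER_CUBIC)
    c=max(cv2.findContours((g>th).astype(np.uint8),0,2)[0],key=cv2.contourArea)
    m=cv2.moments(c); r=cv2.minAreaRect(c); return np.array([m['m10']/m['m00'],m['m01']/m['m00']])/8-7/16+[x0,y0],np.array(r[1])/8,r[2]
D=quad(t,333,232,351,252,200);B=[quad(t,304,228,322,246,q) for q in(200,215,225)]
Ds=quad(s,375,178,395,194,165);Bs=quad(s,351,202,371,217,165);print(B,Bs)
print("drift",tri(Ds[0],D[0]),"bolt",tri(Bs[0],B[0][0]))
f=lambda x,y:(x/6+230-.42,y/6+170-.42)
g=lambda x,y:(x/4+240-.375,y/4+170-.375)
ht,hs=f(169,439),g(348,405)
print("hole",tri(hs,ht),plane("top",ht,.066),plane("side",hs,.066))
R=plane("top",f(220,145),.055);print("ring",R)
b=[plane("top",f(*p),.005) for p in((100,318),(300,350),(268,550),(68,520))];print("base",np.mean(b,0),[np.degrees(np.arctan2(d[1],d[0])).round(1) for d in(b[0]-b[3],b[1]-b[2],b[0]-b[1],b[3]-b[2])])
print("kettle",plane("side",(238,200),0),plane("side",(238,188),0),"rack",plane("side",(365,170),0))
print("stand corners",tri(g(482,256),f(420,450)),tri(g(647,133),f(723,500)))
print("at heights: drift",plane("top",D[0],.122),"bolt",plane("top",B[0][0],.102))
E
```

```text
[(array([312.24891184, 236.85408753]), array([7.73466587, 7.95085239]), 2.2025983333587646), (array([312.18889265, 236.83648374]), array([7.66101456, 7.15242672]), 11.888657569885254), (array([312.34107582, 237.03704314]), array([7.22657347, 6.9586544 ]), 10.007980346679688)] (array([361.02218564, 209.39435037]), array([9.84558868, 6.81617641]), 28.072484970092773)
drift (array([ 0.47113642, -0.36107152,  0.12174908]), [np.float64(0.08252427708243668), np.float64(0.07876050264434944)]) bolt (array([ 0.48110901, -0.28272042,  0.10275479]), [np.float64(0.008890297422045569), np.float64(0.007980309241934158)])
hole (array([ 0.46158128, -0.13238762,  0.06736537]), [np.float64(0.02962475680170512), np.float64(0.023134872164960806)]) [ 0.461466   -0.13222419  0.066     ] [ 0.4622978  -0.13336289  0.066     ]
ring [ 0.59881285 -0.15086183  0.055     ]
base [ 0.46120366 -0.13067361  0.005     ] [np.float64(-7.3), np.float64(-7.8), np.float64(81.9), np.float64(82.5)]
kettle [ 0.806405   -0.24350647  0.        ] [ 0.8415532  -0.27937364  0.        ] rack [ 0.6168381  -0.54377937  0.        ]
stand corners (array([ 0.45929382, -0.24790402,  0.07368086]), [np.float64(0.3198392740856693), np.float64(0.2748340705787638)]) (array([ 0.43793091, -0.38745122,  0.07142573]), [np.float64(0.020328199179103695), np.float64(0.019250277831336777)])
at heights: drift [ 0.47132858 -0.36095876  0.122     ] bolt [ 0.48107014 -0.28273021  0.102     ]
```

Request:
arm_command(deltas=[[[2.6, 1.8, 0, 0, 0, 6.4], [2.6, 1.8, 0, 0, 0, 6.4], [2.6, 1.8, 0, 0, 0, 6.4], [2.6, 1.8, 0, 0, 0, 6.4], [2.6, 1.8, 0, 0, 0, 6.4], [2.6, 1.8, 0, 0, 0, 6.4], [2.6, 1.8, 0, 0, 0, 6.4], [2.6, 1.8, 0, 0, 0, 6.4], [2.6, 1.8, 0, 0, 0, 6.4], [2.6, 1.8, 0, 0, 0, 6.4], [2.6, 1.8, 0, 0, 0, 6.4], [2.6, 1.9, 0, 0, 0, 6.4]]], gripper=0.2)

```text
t: 1.1
tool_pos: [0.4723, -0.3602, 0.2181]
orientation: [-2.172, -2.269, 0.0]
force: [-0.7, 0.2, -0.4]
opening: 0.0558
gripper_force: 0.0
```

Request:
arm_command(deltas=[[[0, 0, 0, 0, 0, 0], [0, 0, 0, 0, 0, 0]]])

```text
t: 1.27
tool_pos: [0.4722, -0.3601, 0.2179]
orientation: [-2.175, -2.265, 0.0]
force: [-1.3, 0.0, -0.4]
opening: 0.056
gripper_force: 0.0
```

Request:
arm_command(deltas=[[[-0.1, -0.1, -2.0, 0, 0, 0], [0, 0, -2.5, 0, 0, 0], [0, 0, -2.5, 0, 0, 0], [0, 0, -2.5, 0, 0, 0], [0, 0, -2.0, 0, 0, 0], [0, 0, -1.3, 0, 0, 0], [0, 0, 0, 0, 0, 0], [0, 0, 0, 0, 0, 0]]])

```text
t: 1.93
tool_pos: [0.4694, -0.3628, 0.0903]
orientation: [-2.179, -2.261, 0.0]
force: [-0.0, 0.9, 0.6]
opening: 0.0556
gripper_force: 0.0
```

Request:
arm_command(deltas=[[[0, 0, 0, 0, 0, 0], [0, 0, 0, 0, 0, 0], [0, 0, 0, 0, 0, 0], [0, 0, 0, 0, 0, 0], [0, 0, 0, 0, 0, 0], [0, 0, 0, 0, 0, 0]]], gripper=-1, squeeze=30)

```text
t: 2.43
tool_pos: [0.4708, -0.3626, 0.0912]
orientation: [2.177, 2.263, 0.0]
force: [0.4, -0.2, 0.2]
opening: 0.0205
gripper_force: 0.4
```

Request:
arm_command(deltas=[[[0, 0, 0, 0, 0, 0], [0, 0, 0, 0, 0, 0], [0, 0, 0.5, 0, 0, 0], [0, 0, 1, 0, 0, 0], [0, 0, 1.5, 0, 0, 0], [0, 0, 1.5, 0, 0, 0], [0, 0, 1.5, 0, 0, 0], [0, 0, 1.5, 0, 0, 0], [0, 0, 1, 0, 0, 0], [0, 0, 0.5, 0, 0, 0], [0, 0, 0, 0, 0, 0]]])

```text
t: 3.35
tool_pos: [0.4709, -0.3629, 0.1823]
orientation: [2.177, 2.262, -0.0]
force: [0.6, 0.4, -1.9]
opening: 0.0197
gripper_force: 30.0
```

```bash
python3 - <<'E'
from h import *
s=monitor.read_state();print(s['t'],s['tool_pos'],s['orientation'],s['force'],s['gripper_force'],s['opening'])
i=eyes.read_camera("side");crop("side",i,330,120,450,250,4,"pics/side1.png")
E
```

```text
3.35 [ 0.47085432 -0.36292237  0.1822914 ] [ 2.17685143e+00  2.26219275e+00 -3.38303642e-05] [ 0.56662871  0.41923238 -1.86828095] 29.99513804912567 0.019706380021508565
```

View pics/side1.png

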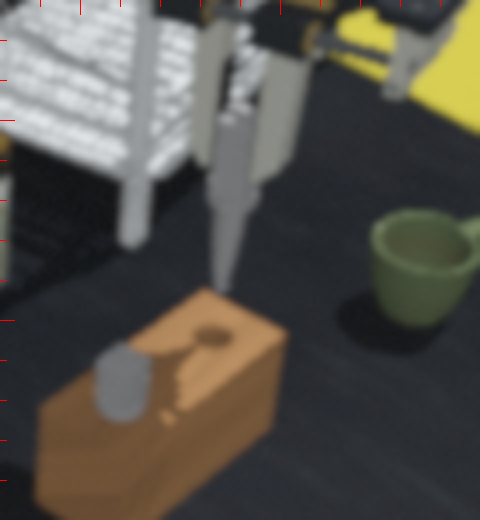

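The drift is gripped and out of the stand. Its tip is at about (385,192) px, the collar at about (388,167), and the empty stand hole at (383,204). Next I'll check the tilt against the expected projection.

```bash
python3 - <<'E'
from h import *
for y in(-.361,-.363): print(proj("side",[[.4709,y,.1011],[.4709,y,.161]]))
print(proj("side",[[.4709,-.362,z] for z in(.05,.1,.15,.2)]))
i=eyes.read_camera("top");crop("top",i,310,200,380,270,8,"pics/top1.png")
print(proj("top",[[.4709,-.361,.1011]]))
E
```

```text
[[383.76900244 192.81998563]
 [386.74686212 169.86919849]]
[[384.21336571 192.36082491]
 [387.20629496 169.42478915]]
[[381.63722245 210.68212046]
 [383.93888264 192.9934322 ]
 [386.40890528 174.01084697]
 [389.06646482 153.58700573]]
[[341.42204197 241.13251548]]
```

Request:
arm_command(deltas=[[[0, 0, 1.5, 0, 0, 0], [0, 0, 2.0, 0, 0, 0], [0, 1.0, 0, 0, 0, -1], [0, 2.0, 0, 0, 0, -1], [0, 3.0, 0, 0, 0, -1], [-0.1, 3.3, 0, 0, 0, -1], [-0.1, 3.3, 0, 0, 0, -1], [-0.1, 3.2, 0, 0, 0, -1], [-0.1, 3.0, 0, 0, 0, -1], [-0.1, 2.0, 0, 0, 0, -1], [0, 1.5, 0, 0, 0, -1], [0, 0.5, 0, 0, 0, -1]]])

```text
t: 4.45
tool_pos: [0.4646, -0.1319, 0.2143]
orientation: [-2.364, -2.065, 0.001]
force: [0.3, 0.6, -2.0]
opening: 0.0196
gripper_force: 30.0
```

Request:
arm_command(deltas=[[[0, 0, -1.5, 0, 0, 0], [0, 0, -2, 0, 0, 0], [0, 0, -1.5, 0, 0, 0], [0, 0, -0.8, 0, 0, 0], [0, 0, 0, 0, 0, 0], [0, 0, 0, 0, 0, 0]]])

```text
t: 4.95
tool_pos: [0.4648, -0.1343, 0.157]
orientation: [-2.366, -2.064, 0.001]
force: [-0.0, 0.6, -1.7]
opening: 0.0194
gripper_force: 30.0
```

```bash
python3 - <<'E'
from h import *
s=monitor.read_state();print(s['t'],s['tool_pos'],s['orientation'],s['force'],s['gripper_force'],s['opening'])
i=eyes.read_camera("side");crop("side",i,270,210,380,310,6,"pics/side2.png")
p=s['tool_pos']
z=p[2]-.0812
print(proj("side",[[p[0],p[1]+.0008,z],[.4617,-.1325,.066]]))
E
```

```text
4.95 [ 0.46480846 -0.13428967  0.1570437 ] [-2.36626069e+00 -2.06407619e+00  1.31105285e-03] [-0.01275355  0.6423239  -1.65445709] 29.995188117027283 0.019429200835221927
[[325.62032644 266.60405669]
 [326.62471173 271.30987696]]
```

View pics/side2.png

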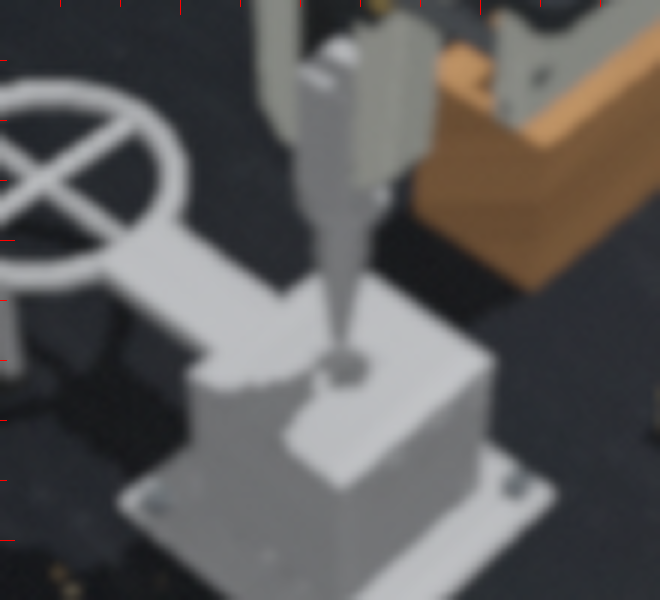

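The tip is at about (326.4,267.9) px, just above the hole at (327.4,271.1) and slightly on its +x side, as planned. I'll lower it gently.

Request:
arm_command(deltas=[[[0.1, 0, -0.4, 0, 0, 0], [0, 0, -0.4, 0, 0, 0], [0, 0, -0.3, 0, 0, 0], [0, 0, -0.3, 0, 0, 0], [0, 0, 0, 0, 0, 0]]])

```text
t: 5.42
tool_pos: [0.466, -0.1343, 0.1429]
orientation: [-2.367, -2.065, 0.001]
force: [-0.2, 0.0, -1.3]
opening: 0.0199
gripper_force: 30.0
```

Request:
arm_command(deltas=[[[0, 0, -0.3, 0, 0, 0], [0, 0, -0.2, 0, 0, 0], [0, 0, -0.2, 0, 0, 0], [0, 0, 0, 0, 0, 0]]])

```text
t: 5.75
tool_pos: [0.4661, -0.1344, 0.1361]
orientation: [-2.367, -2.065, 0.001]
force: [-1.3, 0.8, -2.0]
opening: 0.0198
gripper_force: 30.0
```

Request:
arm_command(deltas=[[[0, 0, -0.2, 0, 0, 0], [0, 0, -0.1, 0, 0, 0], [0, 0, 0, 0, 0, 0]]])

```text
t: 6.0
tool_pos: [0.4662, -0.1344, 0.1333]
orientation: [-2.367, -2.065, 0.0]
force: [0.7, 0.4, -2.1]
opening: 0.0197
gripper_force: 30.0
```

Request:
arm_command(deltas=[[[0, 0, -0.2, 0, 0, 0], [0, 0, -0.1, 0, 0, 0], [0, 0, 0, 0, 0, 0]]])

```text
t: 6.25
tool_pos: [0.4662, -0.1344, 0.1303]
orientation: [-2.367, -2.065, 0.0]
force: [0.6, -0.2, -2.7]
opening: 0.02
gripper_force: 30.0
```

Request:
arm_command(deltas=[[[0, 0, -0.2, 0, 0, 0], [0, 0, -0.2, 0, 0, 0], [0, 0, 0, 0, 0, 0]]])

```text
t: 6.5
tool_pos: [0.4664, -0.1344, 0.1263]
orientation: [2.367, 2.065, 0.0]
force: [2.5, 1.0, -2.2]
opening: 0.0202
gripper_force: 30.0
```

Request:
arm_command(deltas=[[[0, 0, -0.2, 0, 0, 0], [0, 0, -0.1, 0, 0, 0], [0, 0, 0, 0, 0, 0]]])

```text
t: 6.75
tool_pos: [0.4666, -0.1344, 0.1239]
orientation: [2.367, 2.065, 0.001]
force: [-0.3, 2.0, 1.6]
opening: 0.0195
gripper_force: 30.0
```

Request:
arm_command(deltas=[[[0, 0, -0.2, 0, 0, 0], [0, 0, -0.1, 0, 0, 0], [0, 0, 0, 0, 0, 0]]])

```text
t: 7.0
tool_pos: [0.4667, -0.1344, 0.1219]
orientation: [2.367, 2.065, 0.001]
force: [-3.9, 2.8, 9.8]
opening: 0.0196
gripper_force: 30.0
```

Request:
arm_command(deltas=[[[-0.1, 0.05, 0, 0, 0, 0], [0, 0, 0, 0, 0, 0]]])

```text
t: 7.17
tool_pos: [0.4663, -0.1342, 0.1219]
orientation: [2.366, 2.064, 0.002]
force: [0.4, 0.1, 6.7]
opening: 0.0198
gripper_force: 30.0
```

Request:
arm_command(deltas=[[[-0.05, 0.02, -0.2, 0, 0, 0], [-0.02, 0, -0.1, 0, 0, 0], [0, 0, 0, 0, 0, 0]]])

```text
t: 7.42
tool_pos: [0.466, -0.134, 0.1192]
orientation: [2.365, 2.064, 0.003]
force: [0.0, 1.6, 7.7]
opening: 0.0199
gripper_force: 30.0
```

Request:
arm_command(deltas=[[[-0.03, 0.02, -0.2, 0, 0, 0], [-0.02, 0, -0.1, 0, 0, 0], [0, 0, 0, 0, 0, 0]]])

```text
t: 7.67
tool_pos: [0.4655, -0.1339, 0.1162]
orientation: [2.365, 2.063, 0.003]
force: [0.0, 2.0, 8.0]
opening: 0.0198
gripper_force: 30.0
```

Request:
arm_command(deltas=[[[-0.03, 0.02, -0.2, 0, 0, 0], [-0.03, 0, -0.1, 0, 0, 0], [0, 0, 0, 0, 0, 0]]])

```text
t: 7.92
tool_pos: [0.4651, -0.1337, 0.1132]
orientation: [2.365, 2.063, 0.003]
force: [0.8, 1.0, 6.9]
opening: 0.0198
gripper_force: 30.0
```

Request:
arm_command(deltas=[[[-0.03, 0.01, -0.2, 0, 0, 0], [-0.03, 0, -0.1, 0, 0, 0], [0, 0, 0, 0, 0, 0]]])

```text
t: 8.17
tool_pos: [0.4646, -0.1336, 0.1103]
orientation: [2.365, 2.063, 0.004]
force: [1.7, 1.5, 6.5]
opening: 0.0196
gripper_force: 30.0
```

Working as planned; continue.

Request:
arm_command(deltas=[[[-0.03, 0.01, -0.2, 0, 0, 0], [-0.02, 0, -0.1, 0, 0, 0], [0, 0, 0, 0, 0, 0]]])

```text
t: 8.42
tool_pos: [0.4642, -0.1336, 0.1073]
orientation: [2.365, 2.063, 0.004]
force: [1.2, 1.5, 6.5]
opening: 0.0198
gripper_force: 30.0
```

Request:
arm_command(deltas=[[[-0.03, 0.01, -0.2, 0, 0, 0], [-0.02, 0, -0.1, 0, 0, 0], [0, 0, 0, 0, 0, 0]]])

```text
t: 8.67
tool_pos: [0.4639, -0.1335, 0.1041]
orientation: [2.364, 2.063, 0.004]
force: [4.4, 1.2, 4.7]
opening: 0.0199
gripper_force: 30.0
```

Request:
arm_command(deltas=[[[-0.03, 0.01, -0.2, 0, 0, 0], [-0.02, 0, -0.1, 0, 0, 0], [0, 0, 0, 0, 0, 0]]])

```text
t: 8.92
tool_pos: [0.4637, -0.1335, 0.1011]
orientation: [2.364, 2.062, 0.005]
force: [5.7, 0.5, 4.0]
opening: 0.0203
gripper_force: 30.0
```

Request:
arm_command(deltas=[[[-0.03, 0.01, -0.2, 0, 0, 0], [-0.02, 0, -0.1, 0, 0, 0], [0, 0, 0, 0, 0, 0]]])

```text
t: 9.17
tool_pos: [0.4635, -0.1335, 0.0981]
orientation: [2.364, 2.062, 0.005]
force: [7.2, -0.5, 2.1]
opening: 0.0199
gripper_force: 30.0
```

Request:
arm_command(deltas=[[[-0.03, 0, -0.2, 0, 0, 0], [0, 0, -0.1, 0, 0, 0], [0, 0, 0, 0, 0, 0]]])

```text
t: 9.42
tool_pos: [0.4631, -0.1334, 0.0949]
orientation: [2.364, 2.062, 0.005]
force: [6.7, 0.1, 1.4]
opening: 0.0198
gripper_force: 30.0
```

Request:
arm_command(deltas=[[[-0.03, 0, -0.2, 0, 0, 0], [0, 0, -0.1, 0, 0, 0], [0, 0, 0, 0, 0, 0]]])

```text
t: 9.67
tool_pos: [0.4627, -0.1334, 0.0919]
orientation: [2.364, 2.062, 0.005]
force: [7.3, 0.5, 1.3]
opening: 0.0198
gripper_force: 30.0
```

Request:
arm_command(deltas=[[[-0.03, 0, -0.2, 0, 0, 0], [0, 0, -0.1, 0, 0, 0], [0, 0, 0, 0, 0, 0]]])

```text
t: 9.92
tool_pos: [0.4624, -0.1333, 0.0889]
orientation: [2.364, 2.062, 0.005]
force: [6.8, 0.3, 1.5]
opening: 0.02
gripper_force: 30.0
```

Request:
arm_command(deltas=[[[-0.02, 0, -0.1, 0, 0, 0], [0, 0, 0, 0, 0, 0]]])

```text
t: 10.08
tool_pos: [0.4623, -0.1333, 0.0879]
orientation: [2.364, 2.062, 0.005]
force: [6.6, -0.6, 1.0]
opening: 0.0196
gripper_force: 30.0
```

Request:
arm_command(deltas=[[[-0.02, 0, -0.1, 0, 0, 0], [0, 0, 0, 0, 0, 0]]])

```text
t: 10.25
tool_pos: [0.4623, -0.1333, 0.0871]
orientation: [2.364, 2.062, 0.005]
force: [7.8, 1.0, 2.1]
opening: 0.02
gripper_force: 30.0
```

Request:
arm_command(deltas=[[[-0.02, 0, -0.05, 0, 0, 0], [0, 0, 0, 0, 0, 0]]])

```text
t: 10.42
tool_pos: [0.4623, -0.1334, 0.0871]
orientation: [2.364, 2.062, 0.006]
force: [6.1, 0.7, 5.6]
opening: 0.0195
gripper_force: 30.0
```

Request:
arm_command(deltas=[[[-0.04, 0, 0, 0, 0, 0], [0, 0, 0, 0, 0, 0]]])

```text
t: 10.58
tool_pos: [0.4622, -0.1334, 0.0871]
orientation: [2.363, 2.062, 0.007]
force: [7.7, 0.7, 4.5]
opening: 0.0198
gripper_force: 30.0
```

Request:
arm_command(deltas=[[[-0.04, 0, 0, 0, 0, 0], [0, 0, 0, 0, 0, 0]]])

```text
t: 10.75
tool_pos: [0.4621, -0.1334, 0.0871]
orientation: [2.363, 2.061, 0.007]
force: [9.3, 0.6, 2.3]
opening: 0.0198
gripper_force: 30.0
```

Request:
arm_command(deltas=[[[-0.04, 0, 0, 0, 0, 0], [0, 0, 0, 0, 0, 0]]])

```text
t: 10.92
tool_pos: [0.462, -0.1334, 0.0871]
orientation: [2.362, 2.061, 0.008]
force: [11.1, 1.0, 1.0]
opening: 0.0198
gripper_force: 30.0
```

Request:
arm_command(deltas=[[[0.15, 0, 0, 0, 0, 0], [0.2, 0, 0.05, 0, 0, 0], [0, 0, 0, 0, 0, 0]]])

```text
t: 11.17
tool_pos: [0.4627, -0.1333, 0.087]
orientation: [2.366, 2.064, 0.001]
force: [-0.4, 0.4, 10.9]
opening: 0.0198
gripper_force: 30.0
```

Request:
arm_command(deltas=[[[0, 0, 0.2, 0, 0, 0], [0, 0, 0.3, 0, 0, 0], [0, 0, 0.4, 0, 0, 0], [0, 0, 0, 0, 0, 0]]])

```text
t: 11.5
tool_pos: [0.4623, -0.1331, 0.0951]
orientation: [2.366, 2.064, 0.001]
force: [4.3, -0.7, 0.6]
opening: 0.0198
gripper_force: 30.0
```

Request:
arm_command(deltas=[[[0.05, 0, 0.5, 0, 0, 0], [0, 0, 1.0, 0, 0, 0], [0, 0, 1.5, 0, 0, 0], [0, 0, 2.0, 0, 0, 0], [0, 0, 2.5, 0, 0, 0], [0, 0, 2.5, 0, 0, 0], [0, 0, 1.5, 0, 0, 0], [0, 0, 0, 0, 0, 0], [0, 0, 0, 0, 0, 0]]])

```text
t: 12.25
tool_pos: [0.4622, -0.1329, 0.2095]
orientation: [2.367, 2.065, 0.0]
force: [0.1, -0.8, -1.6]
opening: 0.0199
gripper_force: 30.0
```

```bash
python3 - <<'E'
from h import *
i=eyes.read_camera("side");a=cv2.resize(i[220:310,230:380],None,fx=4,fy=4,interpolation=cv2.INTER_CUBIC)
cv2.imwrite("pics/side3.png",a)
R,t=RT("top"); 
E
```

```text
(no output)
```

View pics/side3.png

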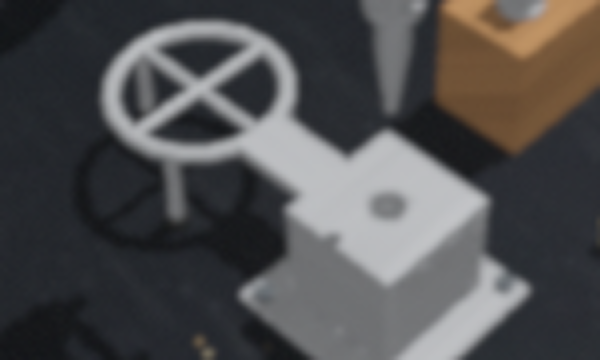

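The plate hole at about (327,271) px now shows concentric edges, so the holes are in line, and the drift hangs clear above. Next the drift goes back to the empty stand hole.

Request:
arm_command(deltas=[[[0, -1.0, 0, 0, 0, 0], [0.1, -2.0, 0, 0, 0, 0], [0.1, -3.0, 0, 0, 0, 0], [0.1, -3.5, 0, 0, 0, 0], [0.1, -3.5, 0, 0, 0, 0], [0.1, -3.5, 0, 0, 0, 0], [0.1, -3.0, 0, 0, 0, 0], [0.1, -2.0, 0, 0, 0, 0], [0.1, -1.0, 0, 0, 0, 0], [0.07, -0.5, 0, 0, 0, 0], [0, 0, 0, 0, 0, 0], [0, 0, 0, 0, 0, 0]]])

```text
t: 13.3
tool_pos: [0.4708, -0.3619, 0.2088]
orientation: [-2.366, -2.065, -0.0]
force: [-0.5, 0.3, -1.3]
opening: 0.0197
gripper_force: 30.0
```

Request:
arm_command(deltas=[[[0, 0, -1.0, 0, 0, 0], [0, 0, -1.5, 0, 0, 0], [0, 0, -1.5, 0, 0, 0], [0, 0, -1.0, 0, 0, 0], [0, 0, -0.7, 0, 0, 0], [0, 0, 0, 0, 0, 0]]])

```text
t: 13.8
tool_pos: [0.4702, -0.3613, 0.1504]
orientation: [-2.364, -2.064, 0.0]
force: [0.1, 0.7, -2.5]
opening: 0.0197
gripper_force: 30.0
```

Request:
arm_command(deltas=[[[0.05, -0.1, -0.5, 0, 0, 0], [0, 0, -0.7, 0, 0, 0], [0, 0, -0.8, 0, 0, 0], [0, 0, -0.8, 0, 0, 0], [0, 0, 0, 0, 0, 0]]])

```text
t: 14.22
tool_pos: [0.4705, -0.3631, 0.1222]
orientation: [-2.365, -2.063, 0.001]
force: [-0.6, 0.2, -2.6]
opening: 0.0197
gripper_force: 30.0
```

Request:
arm_command(deltas=[[[0, 0, -0.8, 0, 0, 0], [0, 0, -0.7, 0, 0, 0], [0, 0, -0.7, 0, 0, 0], [0, 0, -0.5, 0, 0, 0], [0, 0, 0, 0, 0, 0]]])

```text
t: 14.63
tool_pos: [0.4707, -0.3631, 0.0958]
orientation: [-2.365, -2.064, 0.0]
force: [-0.3, 0.1, -1.8]
opening: 0.0199
gripper_force: 30.0
```

Request:
arm_command(deltas=[[[0, 0, -0.2, 0, 0, 0], [0, 0, -0.1, 0, 0, 0], [0, 0, 0, 0, 0, 0]]])

```text
t: 14.88
tool_pos: [0.4716, -0.3639, 0.0947]
orientation: [2.367, 2.065, 0.0]
force: [-1.2, 0.4, -1.6]
opening: 0.0202
gripper_force: 30.0
```

Request:
arm_command(deltas=[[[0, 0, -0.15, 0, 0, 0], [0, 0, 0, 0, 0, 0]]])

```text
t: 15.05
tool_pos: [0.4716, -0.3639, 0.0932]
orientation: [2.367, 2.065, 0.0]
force: [0.1, 0.6, -2.3]
opening: 0.02
gripper_force: 30.0
```

Request:
arm_command(deltas=[[[0, 0, -0.15, 0, 0, 0], [0, 0, 0, 0, 0, 0]]])

```text
t: 15.22
tool_pos: [0.4714, -0.3638, 0.0915]
orientation: [-2.367, -2.065, -0.0]
force: [-0.2, -0.6, -2.0]
opening: 0.0199
gripper_force: 30.0
```

Request:
arm_command(deltas=[[[0, 0, -0.1, 0, 0, 0], [0, 0, 0, 0, 0, 0]]])

```text
t: 15.38
tool_pos: [0.4715, -0.3639, 0.0911]
orientation: [2.367, 2.065, -0.0]
force: [-1.0, 0.1, 1.8]
opening: 0.0199
gripper_force: 30.0
```

Request:
arm_command(deltas=[[[0, 0, 0, 0, 0, 0], [0, 0, 0, 0, 0, 0], [0, 0, 0, 0, 0, 0], [0, 0, 0, 0, 0, 0]]], gripper=0.1)

```text
t: 15.72
tool_pos: [0.4716, -0.3639, 0.0907]
orientation: [2.367, 2.065, 0.0]
force: [0.1, -0.6, 0.2]
opening: 0.0421
gripper_force: 0.0
```

Request:
arm_command(deltas=[[[0, 0, 1.0, 0, 0, 0], [0, 0, 2.5, 0, 0, 0], [0, 0, 3.0, 0, 0, 0], [0.2, 1.5, 0, 0, 0, 0], [0.4, 3.0, 0, 0, 0, 0], [0.3, 2.5, 0, 0, 0, 0], [0, 1.0, 0, 0, 0, 0], [0, 0, 0, 0, 0, 0], [0, 0, 0, 0, 0, 0]]])

```text
t: 16.47
tool_pos: [0.4807, -0.2841, 0.1562]
orientation: [2.365, 2.066, -0.0]
force: [-0.8, 1.2, -0.3]
opening: 0.0511
gripper_force: 0.0
```

```bash
python3 - <<'E'
from h import *
i=eyes.read_camera("side");crop("side",i,335,160,425,260,6,"pics/side4.png")
E
```

View pics/side4.png

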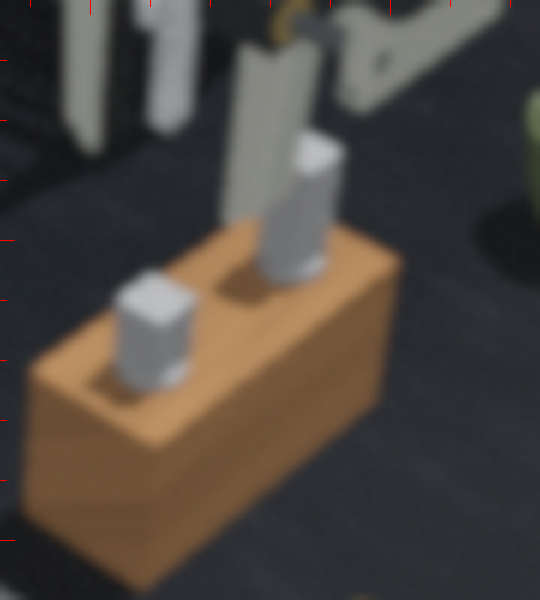

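The drift sits upright in its hole at about (383,205) px, and the bolt is undisturbed at about (361,216). I'll take the bolt now.

Request:
arm_command(deltas=[[[0, 0, -1.5, 0, 0, 0], [0, 0, -2.0, 0, 0, 0], [0, 0, -2.0, 0, 0, 0], [0, 0, -1.4, 0, 0, 0], [0, 0, -0.8, 0, 0, 0], [0, 0, 0, 0, 0, 0], [0, 0, 0, 0, 0, 0]]])

```text
t: 17.1
tool_pos: [0.4802, -0.2846, 0.0787]
orientation: [-2.368, -2.064, 0.0]
force: [-0.5, 0.2, 0.3]
opening: 0.0512
gripper_force: 0.0
```

Request:
arm_command(deltas=[[[0, 0, 0, 0, 0, 0], [0, 0, 0, 0, 0, 0], [0, 0, 0, 0, 0, 0], [0, 0, 0, 0, 0, 0], [0, 0, 0, 0, 0, 0], [0, 0, 0, 0, 0, 0], [0, 0, 0, 0, 0, 0]]], gripper=-1, squeeze=30)

```text
t: 17.68
tool_pos: [0.4809, -0.284, 0.0792]
orientation: [2.366, 2.065, 0.0]
force: [0.5, -0.1, 3.0]
opening: 0.02
gripper_force: 30.0
```

Request:
arm_command(deltas=[[[0, 0, 0.5, 0, 0, 0], [0, 0, 1.5, 0, 0, 0], [0, 0, 2.5, 0, 0, 0], [0, 0, 2.1, 0, 0, 0], [-0.2, 1.5, 0, 0, 0, 0], [-0.4, 3.0, 0, 0, 0, 0], [-0.4, 3.5, 0, 0, 0, 0], [-0.4, 3.5, 0, 0, 0, 0], [-0.3, 2.5, 0, 0, 0, 0], [-0.15, 1.1, 0, 0, 0, 0], [0, 0, 0, 0, 0, 0], [0, 0, 0, 0, 0, 0]]])

```text
t: 18.68
tool_pos: [0.4621, -0.133, 0.1449]
orientation: [2.365, 2.066, -0.0]
force: [0.0, 0.2, -1.2]
opening: 0.0197
gripper_force: 30.0
```

Request:
arm_command(deltas=[[[0, 0, -0.8, 0, 0, 0], [0, 0, -1.0, 0, 0, 0], [0, 0, -0.8, 0, 0, 0], [0, 0, 0, 0, 0, 0], [0, 0, 0, 0, 0, 0]]])

```text
t: 19.1
tool_pos: [0.461, -0.133, 0.1172]
orientation: [-2.366, -2.062, 0.002]
force: [-0.1, 0.2, -0.2]
opening: 0.0204
gripper_force: 30.0
```

```bash
python3 - <<'E'
from h import *
i=eyes.read_camera("side");crop("side",i,280,210,380,310,6,"pics/side5.png")
E
```

```text
(no output)
```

View pics/side5.png

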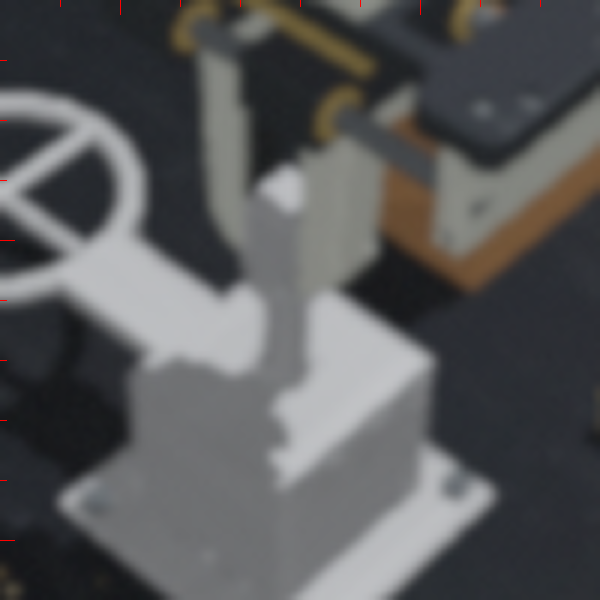

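The bolt end, at about (327.4,272) px, sits right over the hole. I'll lower it gently.

Request:
arm_command(deltas=[[[0.05, 0, -0.3, 0, 0, 0], [0, 0, -0.2, 0, 0, 0], [0, 0, -0.1, 0, 0, 0], [0, 0, 0, 0, 0, 0]]])

```text
t: 19.48
tool_pos: [0.4624, -0.1328, 0.1125]
orientation: [-2.367, -2.065, 0.0]
force: [0.5, -0.3, -0.4]
opening: 0.0199
gripper_force: 30.0
```

Request:
arm_command(deltas=[[[0, 0, -0.2, 0, 0, 0], [0, 0, -0.1, 0, 0, 0], [0, 0, 0, 0, 0, 0]]])

```text
t: 19.73
tool_pos: [0.4623, -0.1328, 0.1094]
orientation: [-2.367, -2.065, 0.0]
force: [-0.1, 0.3, -1.3]
opening: 0.0196
gripper_force: 30.0
```

Request:
arm_command(deltas=[[[0, 0, -0.2, 0, 0, 0], [0, 0, -0.1, 0, 0, 0], [0, 0, 0, 0, 0, 0]]])

```text
t: 19.98
tool_pos: [0.4623, -0.1328, 0.1063]
orientation: [-2.367, -2.065, 0.0]
force: [-0.4, -0.6, -0.6]
opening: 0.0198
gripper_force: 30.0
```

Request:
arm_command(deltas=[[[0, 0, -0.2, 0, 0, 0], [0, 0, -0.2, 0, 0, 0], [0, 0, 0, 0, 0, 0]]])

```text
t: 20.23
tool_pos: [0.4622, -0.1328, 0.1021]
orientation: [-2.367, -2.065, 0.001]
force: [0.3, -0.6, -1.6]
opening: 0.0195
gripper_force: 30.0
```

Request:
arm_command(deltas=[[[0, 0, -0.2, 0, 0, 0], [0, 0, -0.1, 0, 0, 0], [0, 0, 0, 0, 0, 0]]])

```text
t: 20.48
tool_pos: [0.4623, -0.1328, 0.0993]
orientation: [-2.367, -2.065, 0.0]
force: [0.0, -0.9, 0.1]
opening: 0.0198
gripper_force: 30.0
```

Request:
arm_command(deltas=[[[0, 0, -0.2, 0, 0, 0], [0, 0, -0.1, 0, 0, 0], [0, 0, 0, 0, 0, 0]]])

```text
t: 20.73
tool_pos: [0.4623, -0.1328, 0.0963]
orientation: [-2.367, -2.065, 0.0]
force: [0.3, 0.0, -1.9]
opening: 0.0195
gripper_force: 30.0
```

Request:
arm_command(deltas=[[[0, 0, -0.3, 0, 0, 0], [0, 0, -0.3, 0, 0, 0], [0, 0, -0.3, 0, 0, 0], [0, 0, 0, 0, 0, 0]]])

```text
t: 21.07
tool_pos: [0.4619, -0.1327, 0.0867]
orientation: [-2.367, -2.064, 0.001]
force: [-0.8, 0.7, -1.4]
opening: 0.0195
gripper_force: 30.0
```

Request:
arm_command(deltas=[[[0, 0, -0.3, 0, 0, 0], [0, 0, -0.3, 0, 0, 0], [0, 0, -0.2, 0, 0, 0], [0, 0, 0, 0, 0, 0]]])

```text
t: 21.4
tool_pos: [0.4621, -0.1327, 0.079]
orientation: [-2.367, -2.065, 0.001]
force: [-0.0, -0.4, -1.6]
opening: 0.0198
gripper_force: 30.0
```

Request:
arm_command(deltas=[[[0, 0, -0.2, 0, 0, 0], [0, 0, -0.1, 0, 0, 0], [0, 0, 0, 0, 0, 0]]])

```text
t: 21.65
tool_pos: [0.4623, -0.1328, 0.0764]
orientation: [-2.367, -2.065, 0.0]
force: [0.7, -0.3, -1.2]
opening: 0.0198
gripper_force: 30.0
```

Request:
arm_command(deltas=[[[0, 0, -0.1, 0, 0, 0], [0, 0, 0, 0, 0, 0]]])

```text
t: 21.82
tool_pos: [0.4624, -0.1328, 0.0755]
orientation: [-2.367, -2.065, 0.0]
force: [0.2, 0.5, -0.9]
opening: 0.0196
gripper_force: 30.0
```

Request:
arm_command(deltas=[[[0, 0, -0.1, 0, 0, 0], [0, 0, 0, 0, 0, 0]]])

```text
t: 21.98
tool_pos: [0.4626, -0.1329, 0.0752]
orientation: [2.367, 2.065, 0.0]
force: [-2.3, 1.6, 4.9]
opening: 0.0201
gripper_force: 30.0
```

Request:
arm_command(deltas=[[[0, 0, -0.05, 0, 0, 0], [0, 0, 0, 0, 0, 0]]])

```text
t: 22.15
tool_pos: [0.4626, -0.1329, 0.0752]
orientation: [2.367, 2.065, 0.0]
force: [-4.6, 1.1, 9.7]
opening: 0.0194
gripper_force: 30.0
```

Request:
arm_command(deltas=[[[0, 0, 0.05, 0, 0, 0], [0, 0, 0, 0, 0, 0], [0, 0, 0, 0, 0, 0], [0, 0, 0, 0, 0, 0], [0, 0, 0, 0, 0, 0]]], gripper=0.1)

```text
t: 22.57
tool_pos: [0.4624, -0.1328, 0.0745]
orientation: [-2.367, -2.065, 0.0]
force: [-0.7, -0.3, 0.2]
opening: 0.0482
gripper_force: 0.0
```

Request:
arm_command(deltas=[[[0, 0, 0.5, 0, 0, 0], [0, 0, 1.5, 0, 0, 0], [0, 0, 3, 0, 0, 0], [0, 0, 3, 0, 0, 0], [0, 0, 3, 0, 0, 0], [0, -2, 2, 0, 0, 0], [0, -3, 0, 0, 0, 0], [0, -2, 0, 0, 0, 0], [0, 0, 0, 0, 0, 0], [0, 0, 0, 0, 0, 0]]])

```text
t: 23.4
tool_pos: [0.4623, -0.2034, 0.2048]
orientation: [-2.369, -2.063, -0.0]
force: [0.1, 0.0, 0.2]
opening: 0.051
gripper_force: 0.0
```

```bash
python3 - <<'E'
from h import *
s=monitor.read_state();print(s['tool_pos'],s['force'])
i=eyes.read_camera("side");crop("side",i,240,160,430,310,4,"pics/side6.png")
E
```

```text
[ 0.46225812 -0.20344757  0.20478381] [0.11157078 0.04020932 0.24889703]
```

View pics/side6.png

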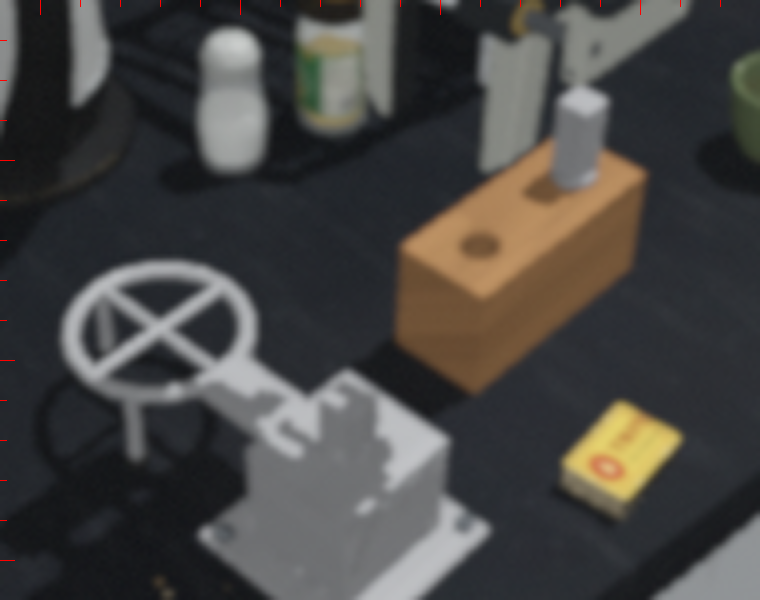

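The bolt stands in the bracket at about (328,266) px with its collar down. The drift is upright in the stand at about (385,195), and the bystanders are where they were. Handing in.

```bash
python3 -c "
from plant import ticket
print(ticket.close_job())"
```

```text
the job is handed in; nothing more can be done
None
```

I handed the job in after about 23 s: the drift aligned the holes and is back upright in the stand, the bolt is collar-down in the bracket and released, and measured push forces stayed near 11 N (30 N grip).

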